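# Turn the hand rest round on its pivot pin

## Robot

A 6-joint arm with a two-finger parallel gripper is mounted at the origin on the work surface. World frame = base frame: x ahead of the robot, y to its left, z up, the work surface at z = 0. Lengths are in m, angles in rad, forces in N, time in s.
With the tool pointing down it reaches from about 0.35 to 0.875 m from the base axis. Payload 4.2 kg.
Tool frame: the origin (TCP) lies at the very end of the fingers, on their centre line; the grasp point (between the pads) lies 19 mm behind it; y points along the fingers, x is the direction in which the jaws open and shut, and the axes are right-handed (so a half turn about y gives the same grasp; the last joint's range is limited). The gripper opens to 85 mm and grips with 20 to 120 N. Pads are 22 mm wide; open, the fingers measure 114 mm over their backs; the gripper's body (76 mm by 85 mm) begins 54 mm behind the grasp point. The pads swing forward as they close: fully open they stand 13 mm farther back than shut.
Start: joints at [-1.066, 0.385, 0.008, 0, -1.194, -0.259], TCP at [0.152, -0.606, 0.193] pointing down, gripper open.
Joint ranges: [-3.14, 3.14], [-1.21, 2.06], [-1.07, 1.41], [-3.16, 2.05], [-2.99, -0.16], [-3.1, 3.1]. Speed limits (rad/s): [2.79, 2.79, 3.14, 3.14, 3.14, 3.14].

## Interface

Orientations are given as a 3x3 rotation matrix whose columns are the frame's x, y, z axes.
In Python, from rig import ctrl, imaging, job_done, models gives the robot as it stands.
- The arm moves only by the tool drive_tool, never from a script. Its argument "steps" is text: rows parted by semicolons, each of 7 numbers parted by spaces: the turn, a rotation vector about the world's x, y, z in rad, then the shift along the world's x, y, z in cm, then the opening, from 0 (shut) to 1 (fully open). A call has 1 to 8 rows; each row is the pose to reach, as a shift and turn from the pose measured when the call began; what a row does not reach only later rows make up. A row lasts 1/8 s, in which the tool goes at most 62.5 mm and 10.7 degrees, less where a joint would pass 70% of its speed; a pose out of reach is approached as far as the arm can. A call with a gripper value outside its range is refused whole. The fingers move at their own pace and stop on an object; the grip force is fixed at half the most. Time passes only in rows, so rows that repeat a pose let the fingers close. It gives the time, the measured TCP pose, the force and the opening at its end, in the units of the state.
- ctrl.state(): the state, without advancing time (a new reading comes with each control period).
- imaging.capture(name): name is "scene" or "top"; returns the picture (480x640x3 uint8, blue, green, red); there is no depth.
- imaging.camera_model(name): a dict with "vertical_fov" (degrees; the focal length in pixels is half the picture's height over the tangent of half this angle, whatever the lens; pixels are square), "cx", "cy" (the principal point, pixels), "extrinsics" (4x4, takes a point from world to camera coordinates). Camera axes: x right, y down, z forward; pixel columns grow to the right and rows downward; lengths in m; the calibration is good to about 2 mm. A picture is of the moment at which its call begins. camera_model takes no time and is no camera call.
- job_done(): hands the job in, once; it reports no verdict.
Trained networks look in the newest picture that a camera, given by its name, has taken for a name from the list of things; names that differ only in an ending like _2 or _b are one class to them, and where a whole thing is asked for, a point or a joint stands for the part that bears it (a point fixed in the world has none). Each returns a list of dicts, best first, with "score" (0 to 1); they miss things now and then, are a little off and sometimes report something else, mostly with a low value. They report only what shows in the picture. A call takes as long as a camera call. They do not tell look-alikes from the thing itself.
- models.look_for(camera, label): "location" ([x, y, z] in m, in the coordinates of the camera as it stood for that picture, good to about 4 mm: the middle of the surface that is visible of it).
- models.silhouettes(camera, label): "mask" (480x640 bool, what is visible of it).
- models.spot_point(camera, label): "location" ([x, y, z] in m, in the coordinates of the camera as it stood for that picture, good to about 4 mm: a listed point, or the origin of a listed thing).
The state is a dict: "clock": time; "q": joint angles; "qvel": joint speeds; "tau": joint torques, N m; "tool_pos": TCP position; "tcp_rot": TCP orientation; "ft_force": force on the tool from outside, world axes, zero at the start; "ft_torque": the same for the moment, N m; "grip_width": finger opening in m.
Only numpy, scipy, OpenCV 4.12 (cv2) and the standard library are available. Lean on these libraries where they do the work, as an engineer would, in place of code of your own. Each camera call takes 0.05 s, during which the arm holds its last target. There are 200 camera calls.

## Task

The wooden hand rest was put on its bracket back to front, with its tapered nose pointing away from the painting. Lift it up off the pivot pin, lay it flat on the bare bench and let go, then pick it up afresh and refit it turned end for end: the hole near its square end over the pin, the rest lying flat and fully down in the bracket, the nose reaching out over the painting. The paint is wet, so touch it with nothing, and leave the tin, brush pot, jar and palette knife where they are.

Things in the scene. Friction and masses are not known exactly. Their poses are not given: they have to be found in the camera images.
- rest_mid (a point): the loose hand rest, a plain wooden bar (about 130 g) 200 mm long, 36 mm wide, 24 mm thick, square at one end, tapered over its last 50 mm to a rounded nose 18 mm wide at the other; flat and alike on both faces. This point is the centre of the bar, half-way along, across and up. Axes: x along the bar to the nose, z normal to its face. Two 16 mm round holes go right through it
- hole_square (a point): centre, half-way through the thickness, of the hole near the square end: 22 mm from the square end, 78 mm from the middle of the bar. Axes as for the bar
- hole_nose (a point): centre, half-way through the thickness, of the other hole: 130 mm from the square end, 30 mm from the middle of the bar on the nose side; at the start it is on the pin. Axes as for the bar
- nose_tip (a point): the tip of the tapered nose, half-way up the thickness, 100 mm from the middle of the bar
- pin (a point): top of the upright steel pivot pin, 10 mm thick, its last 5 mm tapered, on the bracket's axis; its top is 77 mm above the bench and 32 mm above the flat seat on which the bar rests
- bracket: the bracket, fixed to the bench. Origin on the bench under the pin; x points out of its mouth towards the painting, z up. Level seat 45 mm above the bench, from 20 mm behind the pin to 120 mm in front; its last 50 mm are a rail 20 mm wide, 12 mm deep. Steel foot plate 110 mm wide, 8 mm thick, from 35 mm behind the pin to 70 mm in front
- mouth (a point): centre of the bracket's mouth at seat height, 70 mm in front of the pin. Two upright steel cheeks, 5 mm thick, tops 80 mm above the bench, flank the seat from 20 mm behind the pin to this mouth; they stand 48 mm apart at the back, 56 mm at the mouth: no room for fingers beside the bar, so there it can be held only beyond the mouth
- panel: the wet painting, a thin fixed board lying on the bench in front of the bracket's mouth, from 90 to 240 mm in front of the pin, 180 mm wide, 8 mm high. Origin on the bench under its centre, axes as for the bracket. Not to be touched. The bench on from its far edge, to the left of the robot's centre line between it and the tin, pot and knife, is bare for at least 250 x 150 mm
- tin_mid (a point): closed paint tin, 86 mm across, 105 mm high, centre; leave alone
- pot_mid (a point): white pot, 76 mm across and 100 mm high, with brushes standing in it up to about 210 mm high; the point is on its axis 50 mm up; leave alone
- jar_mid (a point): glass jar, 72 mm across, 90 mm high, centre; leave alone
- palette_knife_grip (a point): palette knife lying on the bench, about 200 mm long; point on its handle; leave alone
- handrest: the hand rest itself, origin in its underside below the centre of the hole nearer the nose; same axes as its middle point
Mind the look-alikes: they are no part of the job. Of the things shaped like the handrest, the wooden one is meant.

How it is judged:
By the outcome, as a careful person would: the job done as asked, in the order asked, and still so for the second after the job is handed in, with the robot touching nothing.
It also fails if it takes over 61 s, if anything falls off the work surface, if the arm or the gripper's body presses on something with over 40 N, if the wrist force passes 120 N, or if a joint passes its speed limit or range.

## Working session

There is one attempt and no reset: what is moved stays moved. The work goes in short steps, Python scripts to look and compute and a tool call to move; the robot and the scene stay as the last step left them, time stands still between calls to the robot, and variables do not carry over. Pictures are saved under pics/ and viewed, about 8 in all and at most 12, crops included, and the job is handed in when it is done.

Besides the shell and the picture viewer there is one more tool, called after "Request:" as name(argument=value, ...) on one line, values as JSON. drive_tool: Moves the arm, as the interface text tells. Its arguments: {"type":"object","properties":{"steps":{"type":"string"}},"required":["steps"]}

```bash
ls; mkdir -p pics; cat > h.py <<'E'
import numpy as np, cv2
from rig import ctrl, imaging, job_done, models
def w(cam,p):
    E=np.array(imaging.camera_model(cam)["extrinsics"]); return (np.linalg.inv(E)@np.r_[p,1])[:3]
def px(cam,P):
    m=imaging.camera_model(cam);E=np.array(m["extrinsics"]);c=(E@np.r_[P,1])[:3];f=240/np.tan(np.radians(m["vertical_fov"])/2)
    return np.array([m["cx"]+f*c[0]/c[2],m["cy"]+f*c[1]/c[2]])
def ray(cam,uv,z):
    m=imaging.camera_model(cam);Ei=np.linalg.inv(np.array(m["extrinsics"]));f=240/np.tan(np.radians(m["vertical_fov"])/2)
    d=Ei[:3,:3]@np.array([(uv[0]-m["cx"])/f,(uv[1]-m["cy"])/f,1]);o=Ei[:3,3]; return o+d*(z-o[2])/d[2]
E
python3 - <<'E'
from h import *
np.set_printoptions(precision=4,suppress=True)
for c in("scene","top"):
    im=imaging.capture(c);cv2.imwrite(f"pics/{c}0.png",im)
    m=imaging.camera_model(c);print(c,m["vertical_fov"],m["cx"],m["cy"],np.linalg.inv(np.array(m["extrinsics"])))
    for l in["rest_mid","hole_square","hole_nose","nose_tip","pin","bracket","mouth","panel","tin_mid","pot_mid","jar_mid","palette_knife_grip"]:
        for r in models.spot_point(c,l)[:3]: 
            P=w(c,r["location"]);print(l,round(r["score"],2),P,px(c,P).round())
print(ctrl.state())
E
```

```text
pics
scene 50.85697822477571 315.662331917796 235.56222643598815 [[ 0.2711  0.5625 -0.7811  1.4589]
 [ 0.9623 -0.1781  0.2057 -0.2667]
 [-0.0234 -0.8074 -0.5895  0.8134]
 [ 0.      0.      0.      1.    ]]
rest_mid 0.89 [ 0.6895 -0.4498  0.0141] [137. 355.]
rest_mid 0.85 [ 0.7064 -0.1767  0.0163] [269. 331.]
rest_mid 0.8 [0.3043 0.2726 0.0151] [392. 201.]
hole_square 0.89 [ 0.635  -0.2004  0.0116] [253. 312.]
hole_square 0.74 [0.3758 0.3067 0.0126] [413. 213.]
hole_square 0.74 [ 0.616  -0.4197  0.0116] [152. 328.]
hole_nose 0.93 [ 0.7369 -0.1742  0.0122] [274. 343.]
hole_nose 0.88 [ 0.7104 -0.4688  0.0139] [127. 365.]
hole_nose 0.8 [0.2815 0.2595 0.0138] [385. 198.]
nose_tip 0.82 [ 0.7727 -0.4946  0.0148] [112. 393.]
nose_tip 0.8 [ 0.8046 -0.1568  0.0126] [289. 366.]
nose_tip 0.74 [ 0.5315 -0.2401  0.0641] [226. 269.]
pin 0.79 [ 0.5115 -0.1726  0.0767] [253. 255.]
pin 0.38 [0.7304 0.219  0.0481] [445. 290.]
bracket 0.59 [ 0.5124 -0.1752  0.0058] [254. 278.]
bracket 0.51 [ 0.51   -0.1721  0.0733] [253. 255.]
mouth 0.97 [ 0.4882 -0.104   0.0473] [280. 253.]
panel 0.62 [ 0.4591 -0.0159 
[... 1412 characters left out ...]
_knife_grip 0.97 [0.39   0.4414 0.0087] [167. 269.]
palette_knife_grip 0.63 [ 0.5013 -0.1435  0.055 ] [361. 231.]
palette_knife_grip 0.21 [0.7361 0.2185 0.0508] [241. 155.]
{'clock': 1.3, 'q': array([-1.0664,  0.3847,  0.0079, -0.    , -1.194 , -0.2586]), 'qvel': array([ 0.0004, -0.0017,  0.0009, -0.0008, -0.0011,  0.0001]), 'tau': array([ -0.    , -39.2094,  18.862 ,   4.1905,  -0.0002,  -0.    ]), 'tool_pos': array([ 0.1521, -0.6062,  0.1932]), 'tcp_rot': array([[-0.2433,  0.    , -0.9699],
       [ 0.9699,  0.    , -0.2433],
       [ 0.    , -1.    , -0.    ]]), 'ft_force': array([ 0.9566, -0.6263, -0.0515]), 'ft_torque': array([0.0198, 0.0233, 0.0349]), 'grip_width': 0.08538921661572893}
```

View pics/scene0.png

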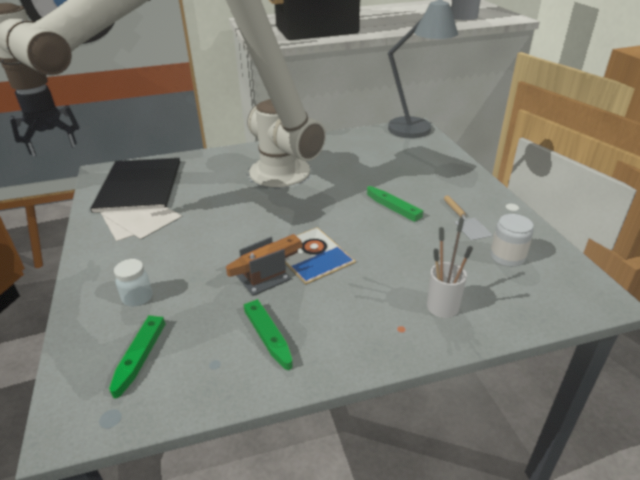

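View pics/top0.png

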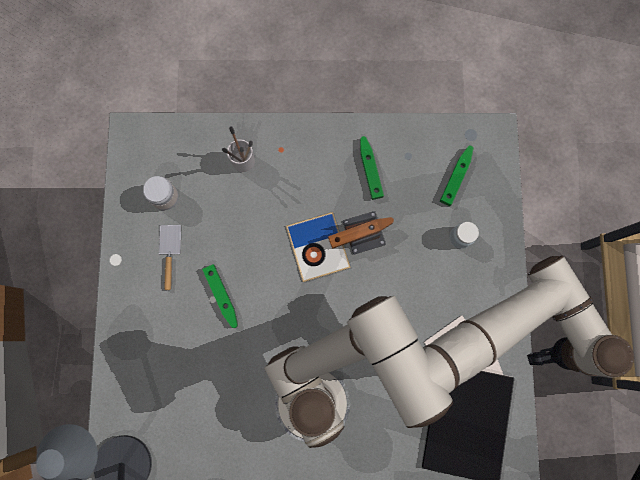

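```bash
python3 - <<'E'
import cv2
a=cv2.imread("pics/scene0.png")[200:360,180:380];b=cv2.imread("pics/top0.png")[180:280,270:430]
a=cv2.resize(a,(500,400),interpolation=2);b=cv2.resize(b,(640,400),interpolation=2)[:,:]
b=cv2.resize(b,(300*640//640*1,188)) if 0 else b
import numpy as np
cv2.imwrite("pics/c0.png",cv2.resize(np.hstack([a,b]),(800,281*1)))
E
```

```text
(no output)
```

View pics/c0.png

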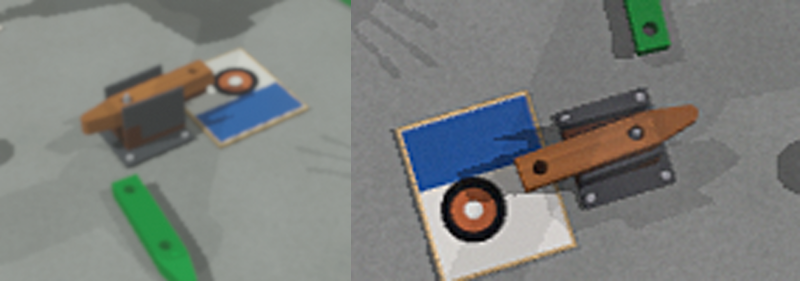

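The wooden rest is the brown bar at scene (263,256) / top (362,231), sitting on the bracket. The look-alikes are the green bars at top (370,167), (457,176) and (220,297). Only the brown one is wood and on the pin, and the crop confirms it. Its nose points away from the painting. I'll approach now and refine the bar's yaw from the saved picture.

Request:
drive_tool(steps="0 0 1.69 32.3 52.8 -3 1;0 0 1.69 32.3 52.8 -3 1;0 0 1.69 32.3 52.8 -3 1;0 0 1.69 32.3 52.8 -3 1;0 0 1.69 32.3 52.8 -3 1;0 0 1.69 32.3 52.8 -3 1;0 0 1.69 32.3 52.8 -3 1;0 0 1.69 32.3 52.8 -3 1")

```text
clock: 2.3
tool_pos: [0.4137, -0.1783, 0.1695]
tcp_rot: [[-0.984, 0.002, 0.181], [-0.181, -0.0, -0.984], [-0.001, -1.0, 0.001]]
ft_force: [1.0, -0.9, 0.0]
grip_width: 0.0853
```

```bash
python3 - <<'E'
from h import *
np.set_printoptions(precision=4,suppress=True)
for c in("top","scene"):
    im=cv2.imread(f"pics/{c}0.png");hsv=cv2.cvtColor(im,cv2.COLOR_BGR2HSV)
    m=cv2.inRange(hsv,(4,110,60),(18,255,255))
    n,l,s,ce=cv2.connectedComponentsWithStats(m)
    for i in range(1,n):
        if s[i,4]>150 and c=="top" and 300<ce[i][0]<420:
            pts=np.argwhere(l==i)[:,::-1]
            P=np.array([ray(c,p,0.069)[:2] for p in pts]);mu=P.mean(0);e=np.linalg.svd(P-mu,full_matrices=0)[2][0]
            t=(P-mu)@e;print(s[i],mu,np.degrees(np.arctan2(e[1],e[0])),t.min(),t.max())
E
```

```text
[328 217  66  31 765] [ 0.4972 -0.1373] -70.02923816487102 -0.09296080354674577 0.10689715073401676
[305 247  17  16 171] [ 0.4281 -0.0006] -100.35195606693104 -0.024222374671421135 0.02408553391226334
```

Request:
drive_tool(steps="0 0 0.167 6.2 10 -2 1;0 0 0.167 6.2 10 -2 1;0 0 0.167 6.2 10 -2 1;0 0 0.167 6.2 10 -6 1;0 0 0.167 6.2 10 -11 1;0 0 0.167 6.2 10 -12 1;0 0 0.167 6.2 10 -12 1;0 0 0.167 6.2 10 -12 1")

```text
clock: 3.3
tool_pos: [0.4773, -0.0784, 0.0514]
tcp_rot: [[-0.94, 0.005, 0.342], [-0.342, 0.0, -0.94], [-0.005, -1.0, 0.002]]
ft_force: [1.2, 0.3, 0.1]
grip_width: 0.0858
```

Request:
drive_tool(steps="0 0 0 0 0 -0.1 0;0 0 0 0 0 -0.1 0;0 0 0 0 0 -0.1 0;0 0 0 0 0 -0.1 0;0 0 0 0 0 -0.1 0;0 0 0 0 0 -0.1 0;0 0 0 0 0 -0.1 0;0 0 0 0 0 -0.1 0")

```text
clock: 4.3
tool_pos: [0.4773, -0.0784, 0.0503]
tcp_rot: [[-0.94, 0.005, 0.342], [-0.342, 0.0, -0.94], [-0.005, -1.0, 0.002]]
ft_force: [-0.3, 0.1, -1.2]
grip_width: -0.0003
```

```bash
python3 - <<'E'
from h import *
im=imaging.capture("scene");cv2.imwrite("pics/s1.png",cv2.resize(im[140:340,160:400],(720,600),interpolation=2))
s=ctrl.state();print(s["tool_pos"],s["grip_width"],s["ft_force"],s["ft_torque"])
E
```

```text
[ 0.47729133 -0.07845914  0.05032792] 6.881312126389402e-05 [ 0.39349965 -0.25978365  0.83876099] [-0.02796475 -0.00619844  0.00877175]
```

View pics/s1.png

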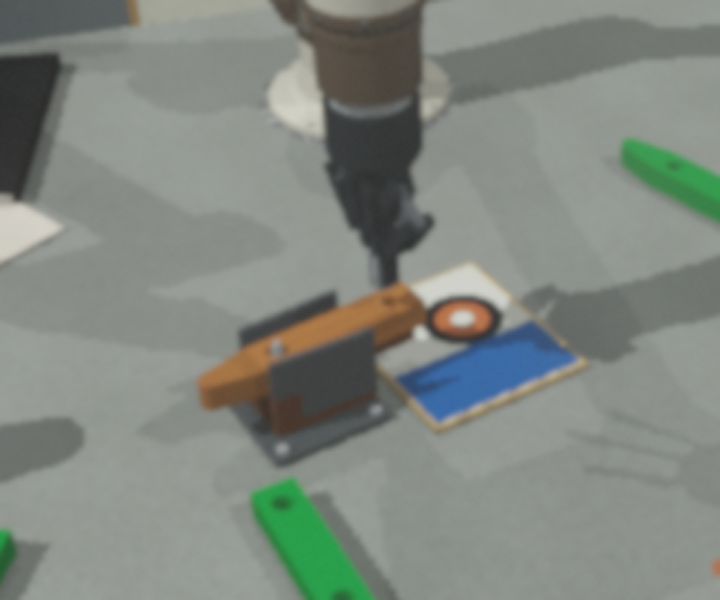

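The fingers shut on nothing. In the crop they sit behind the bar, on the robot's side, near crop (385,270). I'll check the projected TCP against the picture.

```bash
python3 - <<'E'
from h import *
np.set_printoptions(precision=4,suppress=True)
s=ctrl.state();T=s["tool_pos"];R=s["tcp_rot"]
imt=imaging.capture("top")
a=cv2.imread("pics/s1.png")
def cr(c,P): 
    p=px(c,P); return p
def mk(img,p,col): cv2.drawMarker(img,tuple(int(v) for v in p),col,0,12,1)
for d,col in((0,(0,0,255)),(0.1,(0,255,255))):
    P=T-R[:,1]*d
    p=cr("scene",P);mk(a,(p-[160,140])*3,col);print(p)
b=cv2.resize(imt[170:270,270:430],(640,400),interpolation=2)
for d,col in((0,(0,0,255)),(0.1,(0,255,255))):
    p=px("top",T-R[:,1]*d);mk(b,(p-[270,170])*4,col)
cv2.imwrite("pics/s2.png",np.hstack([a[100:500,150:550],cv2.resize(b,(400,250)) if 0 else b[:,120:520]]))
print(ctrl.state()["q"])
for l in("rest_mid","hole_square","nose_tip","hole_nose"):
    for r in models.spot_point("top",l)[:3]:print(l,r["score"],w("top",r["location"]))
E
```

```text
[288.6826 247.8202]
[286.3081 214.2379]
[ 0.1744  0.3086 -0.5268  0.0012 -0.73    0.1733]
rest_mid 0.82 [0.3035 0.2726 0.0134]
rest_mid 0.8 [ 0.5029 -0.1441  0.0569]
rest_mid 0.76 [ 0.6855 -0.4524  0.0127]
hole_square 0.92 [ 0.4698 -0.0728  0.0579]
hole_square 0.73 [ 0.6342 -0.1975  0.0103]
hole_square 0.61 [ 0.6132 -0.4179  0.0106]
nose_tip 0.94 [ 0.5368 -0.2421  0.0583]
nose_tip 0.84 [ 0.7756 -0.4948  0.0126]
nose_tip 0.78 [ 0.803  -0.1534  0.0172]
hole_nose 0.96 [0.2804 0.2645 0.0093]
hole_nose 0.95 [ 0.5123 -0.1707  0.0543]
hole_nose 0.76 [ 0.738  -0.1718  0.0139]
```

View pics/s2.png

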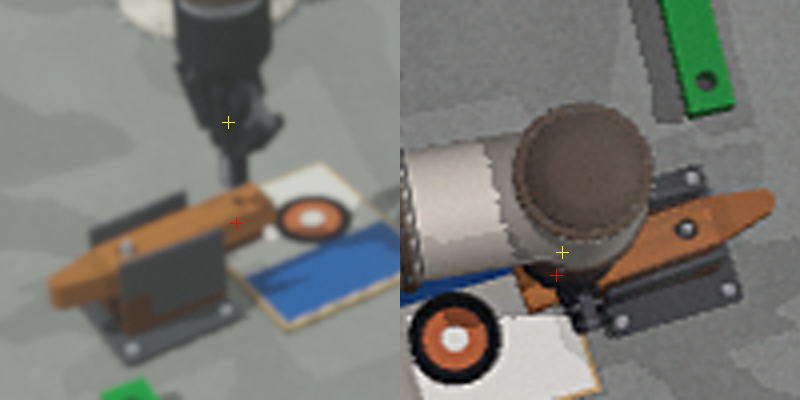

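```bash
python3 - <<'E'
from h import *
T=np.array([.1521,-.6062,.1932]);x=np.array([-.2433,.9699,0]);z=np.array([0,0,1.])
out=[]
for c in("scene","top"):
    a=cv2.imread(f"pics/{c}0.png");p0=px(c,T+z*.05);print(p0,px(c,[0,0,0]))
    k=4 if c=="scene" else 4
    o=np.clip((p0-50).astype(int),0,[540,380]);b=cv2.resize(a[o[1]:o[1]+100,o[0]:o[0]+100],(400,400),interpolation=2)
    for P,col in((T,(0,0,255)),(T+.057*x+.013*z,(255,0,255)),(T-.057*x+.013*z,(255,255,0)),(T+.073*z,(0,255,255)),(T+.15*z,(0,255,0))):
        cv2.drawMarker(b,tuple(int(v) for v in (px(c,P)-o)*4),col,0,14,2)
    out.append(b)
cv2.imwrite("pics/s3.png",np.hstack(out))
E
```

```text
[ 53.8265482  151.56668233] [279.53075982 171.83956263]
[549.16507377 351.9210223 ] [312.59895466 403.1160254 ]
```

View pics/s3.png

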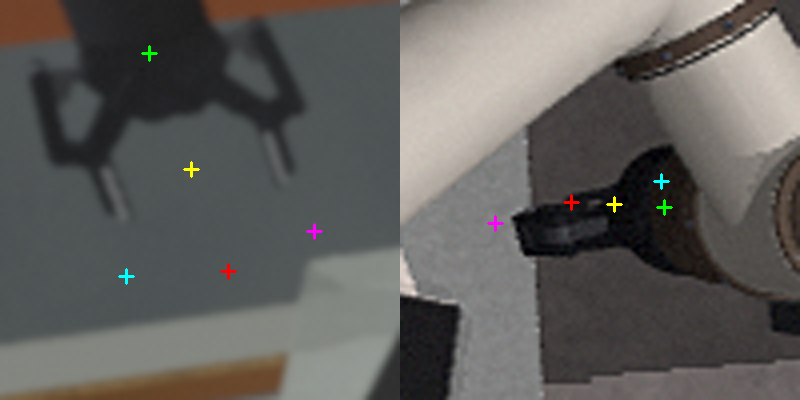

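The projections disagree with the picture. The real fingertips look about 40 mm higher than the reported TCP, both at the start and now. I'll lift clear to an unobstructed spot and measure the shut fingertips in both cameras.

Request:
drive_tool(steps="0 0 0 0 0 6 0;0 0 0 0 0 10 0;0 0 0 4 6 10 0;0 0 0 8 12 10 0;0 0 0 10 18 10 0;0 0 0 10 18 10 0;0 0 0 10 18 10 0")

```text
clock: 5.48
tool_pos: [0.5771, 0.1024, 0.1497]
tcp_rot: [[-0.939, 0.004, 0.343], [-0.343, -0.0, -0.939], [-0.004, -1.0, 0.002]]
ft_force: [-0.9, 0.7, -0.6]
grip_width: 0.0
```

```bash
python3 - <<'E'
from h import *
s=ctrl.state();T=s["tool_pos"];R=s["tcp_rot"];print(T,s["q"]);out=[]
for c in("scene","top"):
    a=imaging.capture(c);cv2.imwrite(f"pics/{c}4.png",a);p0=px(c,T)
    o=(p0-[50,60 if c=="scene" else 50]).astype(int);b=cv2.resize(a[o[1]:o[1]+100,o[0]:o[0]+100],(400,400),interpolation=2)
    for d,col in((0,(0,0,255)),(.019,(255,0,255)),(.04,(255,255,0)),(.073,(0,255,255))):
        cv2.drawMarker(b,tuple(int(v) for v in (px(c,T-R[:,1]*d)-o)*4),col,0,14,1)
    print(c,o,p0);out.append(b)
cv2.imwrite("pics/s5.png",np.hstack(out))
E
```

```text
[0.57714622 0.10240219 0.14972565] [ 0.45294062  0.35089622 -0.15902525  0.00235895 -1.05712591 -0.10387215]
scene [323 164] [373.17043641 224.2871342 ]
top [226 148] [276.83473309 198.39477069]
```

View pics/s5.png

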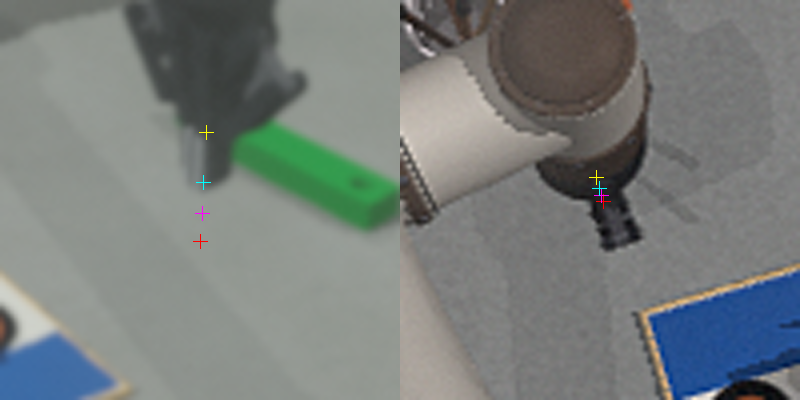

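In scene4 the shut tips are at crop (205,185), while the TCP projects to (201,241). So the tips are about 38 mm short of the stated TCP along the tool axis, with no clear sideways error. I'll confirm with a gentle probe of the bare bench here.

Request:
drive_tool(steps="0 0 0 0 0 -5 0;0 0 0 0 0 -10 0;0 0 0 0 0 -13.5 0;0 0 0 0 0 -14.5 0;0 0 0 0 0 -14.8 0;0 0 0 0 0 -15 0")

```text
clock: 6.32
tool_pos: [0.5778, 0.1008, 0.0017]
tcp_rot: [[-0.94, 0.007, 0.341], [-0.341, 0.001, -0.94], [-0.007, -1.0, 0.002]]
ft_force: [0.2, 0.0, -0.3]
grip_width: -0.0002
```

```bash
python3 - <<'E'
from h import *
s=ctrl.state();T=s["tool_pos"];R=s["tcp_rot"];print(T,s["ft_force"]);out=[]
for c in("scene","top"):
    a=imaging.capture(c);p0=px(c,T)
    o=(p0-[50,60 if c=="scene" else 50]).astype(int);b=cv2.resize(a[o[1]:o[1]+100,o[0]:o[0]+100],(400,400),interpolation=2)
    for d,col in((0,(0,0,255)),(.04,(255,255,0))):
        cv2.drawMarker(b,tuple(int(v) for v in (px(c,T-R[:,1]*d)-o)*4),col,0,14,1)
    out.append(b)
cv2.imwrite("pics/s6.png",np.hstack(out))
E
```

```text
[0.57775723 0.10078175 0.00172355] [ 0.24349474  0.00477923 -0.25416877]
```

View pics/s6.png

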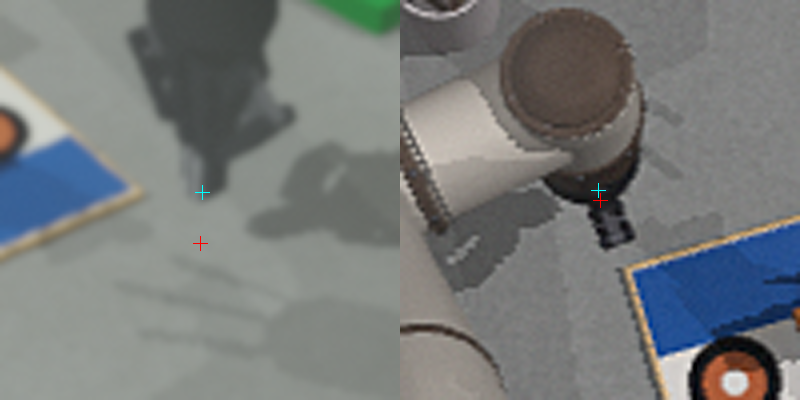

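Still clear of the bench, and the shadow tip at (250,222) stands apart from the fingertip at (207,198). I'll keep probing slowly.

Request:
drive_tool(steps="0 0 0 0 0 -0.5 0;0 0 0 0 0 -1 0;0 0 0 0 0 -1.5 0;0 0 0 0 0 -1.8 0;0 0 0 0 0 -2 0;0 0 0 0 0 -2 0")

```text
clock: 7.18
tool_pos: [0.5773, 0.1009, -0.0188]
tcp_rot: [[-0.94, 0.006, 0.341], [-0.341, 0.001, -0.94], [-0.006, -1.0, 0.002]]
ft_force: [-0.3, -0.0, 1.4]
grip_width: -0.0002
```

Request:
drive_tool(steps="0 0 0 0 0 -0.2 0;0 0 0 0 0 -0.4 0;0 0 0 0 0 -0.6 0;0 0 0 0 0 -0.6 0")

```text
clock: 7.68
tool_pos: [0.5771, 0.1008, -0.025]
tcp_rot: [[-0.94, 0.006, 0.341], [-0.341, 0.0, -0.94], [-0.006, -1.0, 0.002]]
ft_force: [0.5, -0.3, 0.2]
grip_width: 0.0002
```

Request:
drive_tool(steps="0 0 0 0 0 -0.2 0;0 0 0 0 0 -0.4 0;0 0 0 0 0 -0.4 0")

```text
clock: 8.05
tool_pos: [0.577, 0.1007, -0.0292]
tcp_rot: [[-0.94, 0.005, 0.341], [-0.341, 0.0, -0.94], [-0.005, -1.0, 0.002]]
ft_force: [-0.6, 0.5, 0.6]
grip_width: -0.0003
```

Request:
drive_tool(steps="0 0 0 0 0 -0.2 0;0 0 0 0 0 -0.4 0;0 0 0 0 0 -0.4 0")

```text
clock: 8.43
tool_pos: [0.5768, 0.1006, -0.0335]
tcp_rot: [[-0.94, 0.005, 0.341], [-0.341, -0.0, -0.94], [-0.005, -1.0, 0.002]]
ft_force: [0.4, 0.7, 0.1]
grip_width: 0.0
```

Request:
drive_tool(steps="0 0 0 0 0 -0.2 0;0 0 0 0 0 -0.3 0;0 0 0 0 0 -0.3 0")

```text
clock: 8.8
tool_pos: [0.5767, 0.1006, -0.0366]
tcp_rot: [[-0.94, 0.005, 0.341], [-0.341, -0.0, -0.94], [-0.004, -1.0, 0.002]]
ft_force: [-0.2, -0.5, 0.1]
grip_width: -0.0002
```

Request:
drive_tool(steps="0 0 0 0 0 -0.2 0;0 0 0 0 0 -0.3 0;0 0 0 0 0 -0.3 0")

```text
clock: 9.18
tool_pos: [0.577, 0.1007, -0.038]
tcp_rot: [[-0.94, 0.006, 0.342], [-0.342, -0.0, -0.94], [-0.005, -1.0, 0.002]]
ft_force: [-2.8, -0.4, 9.6]
grip_width: 0.0004
```

The fingers touch the bench at reading z = -0.038, so the true fingertips are about 37.5 mm short of the stated TCP. I'll correct for that from here on. Going back to grip the bar: reading z ≈ 0.009.

Request:
drive_tool(steps="0 0 0 0 0 6 0.5;0 0 0 0 0 12 1;0 0 0 -3.5 -6 13 1;0 0 0 -7 -12 13 1;0 0 0 -10.1 -17.9 13 1;0 0 0 -10.1 -17.9 13 1;0 0 0 -10.1 -17.9 10 1;0 0 0 -10.1 -17.9 8 1")

```text
clock: 10.18
tool_pos: [0.4762, -0.0784, 0.0414]
tcp_rot: [[-0.94, 0.006, 0.341], [-0.341, -0.0, -0.94], [-0.006, -1.0, 0.002]]
ft_force: [0.1, -0.4, 0.1]
grip_width: 0.0854
```

Request:
drive_tool(steps="0 0 0 -0.05 0 -1.6 1;0 0 0 -0.05 0 -3.2 1;0 0 0 -0.05 0 -3.2 1;0 0 0 -0.05 0 -3.2 0;0 0 0 -0.05 0 -3.2 0;0 0 0 -0.05 0 -3.2 0;0 0 0 -0.05 0 -3.2 0;0 0 0 -0.05 0 -3.2 0")

```text
clock: 11.18
tool_pos: [0.4764, -0.0782, 0.0102]
tcp_rot: [[-0.94, 0.008, 0.341], [-0.341, 0.0, -0.94], [-0.007, -1.0, 0.003]]
ft_force: [-0.5, 0.3, 6.0]
grip_width: 0.0346
```

Gripped at 35 mm. Lifting straight up.

Request:
drive_tool(steps="0 0 0 0 0 1 0;0 0 0 0 0 2 0;0 0 0 0 0 3 0;0 0 0 0 0 4 0;0 0 0 0 0 6 0;0 0 0 0 0 9 0;0 0 0 0 0 10 0;0 0 0 0 0 10 0")

```text
clock: 12.18
tool_pos: [0.4765, -0.0781, 0.1106]
tcp_rot: [[-0.94, 0.009, 0.341], [-0.341, 0.001, -0.94], [-0.009, -1.0, 0.002]]
ft_force: [-0.1, 0.3, -1.7]
grip_width: 0.0346
```

```bash
python3 - <<'E'
from h import *
np.set_printoptions(precision=4,suppress=True)
s=ctrl.state();print(s["tool_pos"],s["grip_width"],s["ft_force"],s["ft_torque"])
for c in("scene","top"):
    a=imaging.capture(c);cv2.imwrite(f"pics/{c}7.png",a)
    for l in("rest_mid","hole_square","hole_nose","nose_tip","pin","mouth","bracket"):
        for r in models.spot_point(c,l)[:4]:
            P=w(c,r["location"])
            if np.hypot(P[0]-.5,P[1]+.15)<.15: print(c,l,round(r["score"],2),P,px(c,P).round(1))
E
```

```text
[ 0.4765 -0.0781  0.1106] 0.034554520119483303 [-0.119   0.315  -1.6773] [0.1313 0.0529 0.0201]
scene rest_mid 0.6 [ 0.4978 -0.1443  0.1571] [260.4 221.5]
scene hole_square 0.94 [ 0.6377 -0.1955  0.0125] [255.1 312.6]
scene hole_square 0.79 [ 0.4734 -0.076   0.1557] [286.9 211.4]
scene hole_nose 0.95 [ 0.5066 -0.1708  0.1582] [249.6 225.2]
scene nose_tip 0.65 [ 0.5316 -0.2394  0.1618] [220.6 235.4]
scene pin 0.58 [ 0.5082 -0.1746  0.0764] [251.6 254.1]
scene mouth 0.63 [ 0.4859 -0.1058  0.0437] [278.9 254. ]
top rest_mid 0.65 [ 0.5013 -0.1469  0.1551] [365.  224.3]
top hole_square 0.83 [ 0.6366 -0.1963  0.0121] [376.4 190. ]
top hole_square 0.62 [ 0.469  -0.0691  0.1512] [337.3 235.8]
top hole_nose 0.67 [ 0.5132 -0.1715  0.1564] [373.7 220.1]
top nose_tip 0.94 [ 0.5341 -0.2397  0.1528] [397.5 213.1]
top pin 0.88 [ 0.5129 -0.1685  0.0814] [370.1 225.1]
top mouth 0.8 [ 0.4883 -0.1089  0.0465] [349.3 235.4]
top bracket 0.77 [ 0.5124 -0.1722  0.0051] [369.  229.9]
```

Request:
drive_tool(steps="0 0 -0.1 1.5 6 0 0;0 0 -0.2 3 12 0 0;0 0 -0.349 5.4 18 0 0;0 0 -0.349 5.4 24 0 0;0 0 -0.349 5.4 30 0 0;0 0 -0.349 5.4 36 0 0;0 0 -0.349 5.4 37.8 0 0;0 0 -0.349 5.4 37.8 0 0")

```text
clock: 13.98
tool_pos: [0.5301, 0.3007, 0.1097]
tcp_rot: [[-1.0, 0.007, 0.001], [-0.001, -0.003, -1.0], [-0.007, -1.0, 0.003]]
ft_force: [-0.1, 0.0, -2.4]
grip_width: 0.0351
```

Request:
drive_tool(steps="0 0 0 0 0 -5 0;0 0 0 0 0 -10 0;0 0 0 0 0 -12.5 0;0 0 0 0 0 -13.6 0;0 0 0 0 0 -14 0;0 0 0 0 0 -14 0")

```text
clock: 14.72
tool_pos: [0.5308, 0.3008, -0.0292]
tcp_rot: [[-1.0, 0.008, 0.001], [-0.001, -0.002, -1.0], [-0.008, -1.0, 0.002]]
ft_force: [0.1, 0.2, -1.4]
grip_width: 0.0349
```

Request:
drive_tool(steps="0 0 0 0 0 -0.25 0;0 0 0 0 0 -0.45 0;0 0 0 0 0 -0.55 0;0 0 0 0 0 -0.55 0")

```text
clock: 15.22
tool_pos: [0.5309, 0.3009, -0.0346]
tcp_rot: [[-1.0, 0.008, 0.001], [-0.001, -0.002, -1.0], [-0.008, -1.0, 0.002]]
ft_force: [-0.4, -0.2, -0.5]
grip_width: 0.0349
```

Request:
drive_tool(steps="0 0 0 0 0 -0.05 1;0 0 0 0 0 -0.05 1;0 0 0 0 0 -0.05 1;0 0 0 0 0 -0.05 1;0 0 0 0 0 4 1;0 0 0 0 0 9 1;0 0 0 0 0 11 1")

```text
clock: 16.1
tool_pos: [0.5323, 0.3021, 0.079]
tcp_rot: [[-1.0, 0.013, 0.002], [-0.001, 0.002, -1.0], [-0.013, -1.0, -0.002]]
ft_force: [0.4, -0.2, -0.7]
grip_width: 0.0852
```

```bash
python3 - <<'E'
from h import *
np.set_printoptions(precision=4,suppress=True)
s=ctrl.state();print(s["clock"],s["tool_pos"],s["grip_width"],s["ft_force"])
for c in("scene","top"):
    a=imaging.capture(c);cv2.imwrite(f"pics/{c}8.png",a)
    for l in("rest_mid","hole_square","hole_nose","nose_tip","pin","bracket","mouth","panel"):
        for r in models.spot_point(c,l)[:4]:
            P=w(c,r["location"])
            if np.hypot(P[0]-.53,P[1]-.23)<.14 or l in("pin","bracket","mouth","panel"): print(c,l,round(r["score"],2),P,px(c,P).round(1))
    hsv=cv2.cvtColor(a,cv2.COLOR_BGR2HSV);m=cv2.inRange(hsv,(4,110,60),(18,255,255))
    n,lb,st,ce=cv2.connectedComponentsWithStats(m)
    for i in range(1,n):
        P=ray(c,ce[i],.024)
        if st[i,4]>150 and np.hypot(P[0]-.53,P[1]-.23)<.14:
            pts=np.argwhere(lb==i)[:,::-1];Q=np.array([ray(c,p,0.024)[:2] for p in pts]);mu=Q.mean(0);e=np.linalg.svd(Q-mu,full_matrices=0)[2][0]
            t=(Q-mu)@e;print(c,st[i],mu,np.degrees(np.arctan2(e[1],e[0])),t.min(),t.max())
a=cv2.imread("pics/scene8.png");b=cv2.imread("pics/top8.png")
cv2.imwrite("pics/s8.png",np.hstack([cv2.resize(a[150:350,220:480],(416*1,320)),cv2.resize(b[130:270,200:400],(384,269)).copy() if 0 else cv2.resize(b[110:270,190:382],(384,320))]))
E
```

```text
16.1 [0.5323 0.3021 0.079 ] 0.08521865760203637 [ 0.3942 -0.2254 -0.7279]
scene rest_mid 0.79 [0.5297 0.2291 0.012 ] [410.4 249.6]
scene hole_square 0.8 [0.5292 0.3043 0.011 ] [436.9 244.5]
scene hole_nose 0.79 [0.5288 0.205  0.0151] [401.7 250.1]
scene nose_tip 0.8 [0.5289 0.1283 0.0186] [373.6 254.7]
scene pin 0.91 [ 0.5093 -0.1734  0.0777] [252.1 253.9]
scene bracket 0.63 [ 0.5117 -0.1768  0.0033] [253.9 278.6]
scene mouth 0.59 [ 0.4852 -0.1003  0.0448] [281.  253.1]
scene panel 0.69 [ 0.4576 -0.0149  0.0053] [311.7 252.7]
scene panel 0.6 [0.5271 0.1262 0.0168] [372.6 255. ]
scene panel 0.31 [0.3858 0.4307 0.013 ] [454.2 207.3]
scene [376 238  64  16 489] [0.5331 0.2323] -91.7836449450055 -0.07527522120910492 0.09863387301422166
top hole_square 0.59 [0.5292 0.3083 0.0118] [212.1 224. ]
top hole_nose 0.8 [0.5332 0.2011 0.01  ] [247.2 222.8]
top nose_tip 0.69 [0.5292 0.127  0.0099] [271.3 224.2]
top pin 0.73 [0.5294 0.1261 0.0121] [271.6 224. ]
top pin 0.68 [ 0.5114 -0.1669  0.0776] [369.5 225.9]
top pin 0.35 [ 0.4628 -0.0105 -0.0004] [316.2 246.2]
top bracket 0.85 [ 0.5074 -0.1736  0.0012] [369.4 231.8]
top mouth 0.86 [ 0.4888 -0.1083  0.0467] [349.1 235.2]
top [208 217  62  13 646] [0.5309 0.2289] -90.74524186406992 -0.0891335536241552 0.09588038064620635
```

View pics/s8.png

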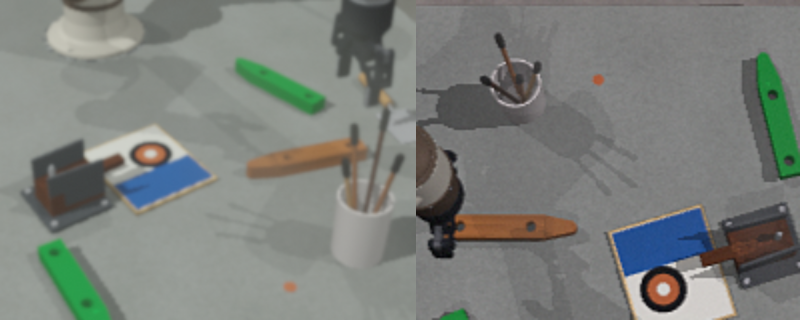

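The bar lies flat and free on bare bench, nose toward the painting: scene crop (247–365,160), top crop (450–577,228). The networks and the colour mask agree on its middle at (0.530, 0.229), heading −90°. I'll regrip 22 mm noseward of the middle.

Request:
drive_tool(steps="0 0.013 0 -0.2 -5 0 1;0 0.013 0 -0.2 -9.5 0 1;0 0.013 0 -0.2 -9.5 -1 1;0 0.013 0 -0.2 -9.5 -5 1;0 0.013 0 -0.2 -9.5 -9 1;0 0.013 0 -0.2 -9.5 -10.6 1;0 0.013 0 -0.2 -9.5 -11.3 1;0 0.013 0 -0.2 -9.5 -11.3 1")

```text
clock: 18.0
tool_pos: [0.5294, 0.2065, -0.0371]
tcp_rot: [[-1.0, -0.004, 0.002], [-0.002, -0.001, -1.0], [0.004, -1.0, 0.001]]
ft_force: [0.4, -0.0, 0.3]
grip_width: 0.0848
```

Request:
drive_tool(steps="0 0 0 0 0 0 0;0 0 0 0 0 0 0;0 0 0 0 0 0 0;0 0 0 0 0 0 0;0 0 0 0 0 0 0;0 0 0 0 0 0 0")

```text
clock: 18.75
tool_pos: [0.5302, 0.207, -0.0361]
tcp_rot: [[-1.0, -0.002, 0.002], [-0.002, -0.0, -1.0], [0.002, -1.0, 0.0]]
ft_force: [-0.9, -0.0, 5.3]
grip_width: 0.0351
```

Request:
drive_tool(steps="0 0 0 0 0 5 0;0 0 0 0 0 11 0;0 0 0 0 0 16 0;0 0 0 0 -6 16 0;0 0 -0.15 -2 -12 16 0;0 0 -0.3 -4 -18 16 0;0 0 -0.5 -5.1 -24 16 0;0 0 -0.7 -5.1 -28.4 16 0")

```text
clock: 19.75
tool_pos: [0.477, -0.0791, 0.1235]
tcp_rot: [[-0.777, -0.004, -0.629], [0.629, 0.001, -0.777], [0.004, -1.0, 0.001]]
ft_force: [1.2, 0.3, -1.5]
grip_width: 0.0346
```

Request:
drive_tool(steps="0 0 -2.138 0.2 0.2 0 0;0 0 -2.138 0.2 0.2 0 0;0 0 -2.138 0.2 0.2 0 0;0 0 -2.138 0.2 0.2 0 0;0 0 -2.138 0.2 0.2 0 0;0 0 -2.138 0.2 0.2 0 0;0 0 -2.138 0.2 0.2 0 0;0 0 -2.138 0.2 0.2 0 0")

```text
clock: 20.75
tool_pos: [0.4781, -0.0771, 0.1227]
tcp_rot: [[0.572, -0.001, -0.82], [0.82, 0.003, 0.572], [0.003, -1.0, 0.002]]
ft_force: [1.0, -0.0, -1.7]
grip_width: 0.0349
```

Request:
drive_tool(steps="0 0 -0.639 0.1 0 0 0;0 0 -0.639 0.1 0 0 0;0 0 -0.639 0.1 0 -1 0;0 0 -0.639 0.1 0 -3 0;0 0 -0.639 0.1 0 -5.5 0;0 0 -0.639 0.1 0 -5.8 0;0 0 -0.639 0.1 0 -5.8 0")

```text
clock: 21.62
tool_pos: [0.4791, -0.0772, 0.0649]
tcp_rot: [[0.948, 0.001, -0.317], [0.317, 0.003, 0.948], [0.002, -1.0, 0.002]]
ft_force: [-0.3, -0.5, -1.1]
grip_width: 0.0346
```

```bash
python3 - <<'E'
from h import *
np.set_printoptions(precision=4,suppress=True)
s=ctrl.state();print(s["clock"],s["tool_pos"],s["grip_width"],s["ft_force"],s["tcp_rot"][:,2])
out=[]
for c in("scene","top"):
    a=imaging.capture(c);cv2.imwrite(f"pics/{c}9.png",a)
    for l in("rest_mid","hole_square","hole_nose","nose_tip","pin","bracket","mouth"):
        for r in models.spot_point(c,l)[:4]:
            P=w(c,r["location"])
            if np.hypot(P[0]-.49,P[1]+.1)<.15 and r["score"]>.4: print(c,l,round(r["score"],2),P,px(c,P).round(1))
    o=(px(c,np.array([.5,-.14,.08]))-[50,50]).astype(int)
    b=cv2.resize(a[o[1]:o[1]+100,o[0]:o[0]+100],(400,400),interpolation=2)
    cv2.drawMarker(b,tuple(int(v) for v in (px(c,[.511,-.172,.077])-o)*4),(0,0,255),0,10,1);out.append(b)
cv2.imwrite("pics/s9.png",np.hstack(out))
E
```

```text
21.625 [ 0.4791 -0.0772  0.0649] 0.034616854748298356 [-0.2545 -0.4967 -1.1483] [-0.3175  0.9483  0.0022]
scene rest_mid 0.7 [ 0.4864 -0.0968  0.1159] [280.6 229.7]
scene hole_square 0.88 [ 0.5109 -0.1748  0.1123] [250.2 242.7]
scene hole_nose 0.63 [ 0.4724 -0.0662  0.1159] [291.6 224.3]
scene nose_tip 0.81 [ 0.4535 -0.0036  0.1163] [314.5 215.6]
scene pin 0.82 [ 0.5097 -0.1727  0.077 ] [252.5 254.2]
scene bracket 0.93 [ 0.5101 -0.1771  0.0044] [253.6 277.9]
scene mouth 0.86 [ 0.4874 -0.1073  0.0482] [278.3 253. ]
top rest_mid 0.97 [ 0.4873 -0.0962  0.114 ] [346.2 231.7]
top hole_square 0.87 [ 0.5064 -0.1715  0.1119] [372.2 225.4]
top hole_nose 0.79 [ 0.4769 -0.0679  0.1153] [336.4 235.2]
top nose_tip 0.55 [ 0.4554 -0.0061  0.1124] [314.9 242.7]
top pin 0.77 [ 0.5119 -0.1653  0.0783] [368.9 225.7]
top pin 0.64 [ 0.4604 -0.0119 -0.0002] [316.7 246.9]
top bracket 0.94 [ 0.5092 -0.1711  0.0046] [368.7 231. ]
top mouth 0.95 [ 0.4873 -0.1083  0.0453] [349.  235.8]
```

View pics/s9.png

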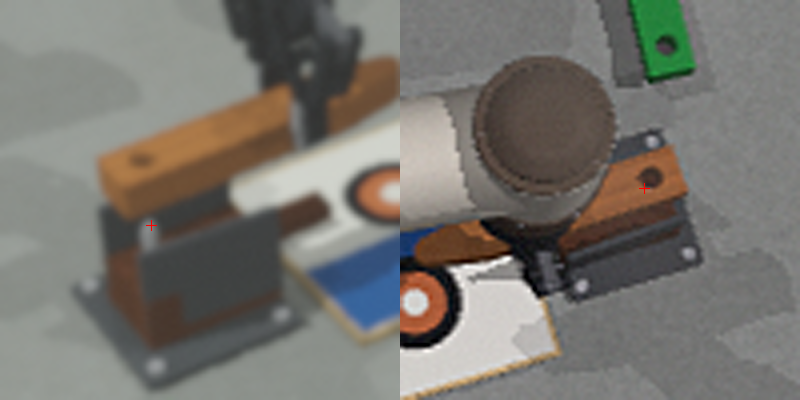

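```bash
python3 - <<'E'
from h import *
np.set_printoptions(precision=4,suppress=True)
# holes: intensity-weighted darkness near predicted
for c,z in(("top",.125),("scene",.125)):
    a=cv2.cvtColor(cv2.imread(f"pics/{c}9.png"),cv2.COLOR_BGR2GRAY).astype(float)
    o=(px(c,np.array([.5,-.14,.08]))-[50,50]).astype(int)
    g=o+(np.array([251,177]) if c=="top" else np.array([140,159]))/4
    r=4;x,y=np.round(g).astype(int);W=a[y-r:y+r+1,x-r:x+r+1];print(c,g);print(W.astype(int))
    d=np.clip(np.percentile(W,65)-15-W,0,None);Y,X=np.mgrid[y-r:y+r+1,x-r:x+r+1]
    h=np.array([(X*d).sum(),(Y*d).sum()])/d.sum();print("hole",h,ray(c,h,z),"pred",px(c,[.5108,-.172,.125]))
for c in("top","scene"):
    a=cv2.cvtColor(cv2.imread(f"pics/{c}8.png"),cv2.COLOR_BGR2GRAY)
    x,y=np.round(px(c,[.511,-.172,.075])).astype(int);r=6;print(c,"pin pred",px(c,[.511,-.172,.077]),x-r,y-r);print(a[y-r:y+r+1,x-r:x+r+1])
E
```

```text
top [372.75 223.25]
[[105 109 110 116 117 113 113 110 110]
 [113 117 110  96  91 110 114 111 110]
 [111  97  60  51  55  72 103 112 107]
 [107  59  52  55  52  52  79 109 104]
 [ 72  64  56  62  59  50  72 107 112]
 [101  74  51  53  57  53  77 120 113]
 [108 100  59  51  51  77 107 116 108]
 [118 117 118 119 104 114 110 108 106]
 [112 112 110 108 107 111 106 106 107]]
hole [372.2924 222.9703] [ 0.5109 -0.1706  0.125 ] pred [372.7778 223.02  ]
scene [250.   237.75]
[[141 138 134 131 129 130 131 131 132]
 [131 128 124 123 124 125 128 129 130]
 [128 122 113 111 110 112 117 122 126]
 [127 113 102  97  95  98 104 113 123]
 [126 113 100  93  91  93 103 114 123]
 [127 119 110 104 102 104 111 120 125]
 [130 128 125 122 120 120 121 124 122]
 [132 131 129 127 125 122 120 116 109]
 [130 129 127 123 117 111 107 101  94]]
hole [250.5202 238.4682] [ 0.5123 -0.173   0.125 ] pred [250.8178 238.0296]
top pin pred [371.1946 226.044 ] 365 220
[[ 52  51  50  49  57  55  59  62  62  57  63  68  66]
 [ 60  56  66  65  65  60  57  56  63  60  63  71  75]
 [ 67  64  64  63  64  56  56  61  64  58  59  63  
[... 613 characters left out ...]
68  68  68  69  68  68  69  67  67  68]
 [ 68  69  69  68  69  69  68  68  68  69  68  68  67]
 [ 69  69  69  70  71  72  70  68  68  67  67  67  67]
 [ 69  70  69  76  87  91  81  71  68  68  67  67  68]
 [ 69  68  73  91 114 119 100  79  69  67  67  68  67]
 [ 68  70  81 108 132 135 114  85  71  66  67  66  65]
 [ 68  71  87 116 137 136 116  91  74  66  64  65  65]
 [ 68  71  88 117 132 130 115  93  74  67  66  69  71]
 [ 68  71  86 112 128 126 113  95  78  73  77  80  82]
 [ 66  70  83 107 124 123 113  97  85  83  87  86  85]
 [ 67  70  80 101 119 119 109  97  90  87  84  80  77]
 [ 69  73  82  95 107 105  97  89  83  79  75  73  70]
 [ 72  76  83  88  91  88  81  77  73  71  69  68  68]]
```

The picture shows the bar level, square end over the bracket, hole at scene crop (140,159) and pin at (150,220). In both cameras the pin lies about 1 mm in −x and 2 mm in −y of the hole. I'll shift by that and start lowering.

Request:
drive_tool(steps="0 0 0 -0.1 -0.2 0 0;0 0 0 -0.1 -0.2 -1.2 0;0 0 0 -0.1 -0.2 -2 0;0 0 0 -0.1 -0.2 -2.5 0;0 0 0 -0.1 -0.2 -2.8 0;0 0 0 -0.1 -0.2 -3.1 0;0 0 0 -0.1 -0.2 -3.1 0")

```text
clock: 23.3
tool_pos: [0.478, -0.0791, 0.0336]
tcp_rot: [[0.948, 0.001, -0.317], [0.317, 0.003, 0.948], [0.002, -1.0, 0.002]]
ft_force: [0.5, 0.7, -1.4]
grip_width: 0.0351
```

It's 7 mm below the pin top with no contact force, so the pin is in the hole. Continuing down.

Request:
drive_tool(steps="0 0 0 0 0 -0.6 0;0 0 0 0 0 -1.2 0;0 0 0 0 0 -1.8 0;0 0 0 0 0 -2.1 0;0 0 0 0 0 -2.3 0;0 0 0 0 0 -2.4 0;0 0 0 0 0 -2.4 0")

```text
clock: 24.18
tool_pos: [0.4781, -0.0791, 0.0096]
tcp_rot: [[0.948, 0.002, -0.317], [0.317, 0.003, 0.948], [0.002, -1.0, 0.002]]
ft_force: [0.4, 0.4, -1.3]
grip_width: 0.0349
```

Request:
drive_tool(steps="0 0 0 0 0 -0.08 0;0 0 0 0 0 -0.12 0;0 0 0 0 0 -0.12 0")

```text
clock: 24.55
tool_pos: [0.4782, -0.079, 0.0089]
tcp_rot: [[0.948, 0.002, -0.318], [0.318, 0.003, 0.948], [0.003, -1.0, 0.002]]
ft_force: [-1.2, 1.0, 4.6]
grip_width: 0.0349
```

Seated: light contact at reading z 0.0089, where 0.009 was expected. Releasing and withdrawing upward.

Request:
drive_tool(steps="0 0 0 0 0 0 1;0 0 0 0 0 0 1;0 0 0 0 0 0 1;0 0 0 0 0 0 1;0 0 0 0 0 4 1;0 0 0 0 0 10 1;0 0 0 -2 8 16 1;0 0 0 -2 14 18 1")

```text
clock: 25.55
tool_pos: [0.4677, 0.006, 0.173]
tcp_rot: [[0.937, -0.007, -0.348], [0.348, 0.039, 0.937], [0.007, -0.999, 0.039]]
ft_force: [1.2, 0.7, -0.0]
grip_width: 0.0854
```

Request:
drive_tool(steps="0 0 0 0 6 2 1;0 0 0 0 12 2 1;0 0 0 0 16 2 1;0 0 0 0 16 2 1")

```text
clock: 26.05
tool_pos: [0.493, 0.1031, 0.1797]
tcp_rot: [[0.908, -0.038, -0.416], [0.418, 0.112, 0.901], [0.012, -0.993, 0.118]]
ft_force: [0.7, -0.4, -0.6]
grip_width: 0.0853
```

```bash
python3 - <<'E'
from h import *
np.set_printoptions(precision=4,suppress=True)
s=ctrl.state();print(s["clock"],s["tool_pos"],s["grip_width"],s["ft_force"])
out=[]
for c in("scene","top"):
    a=imaging.capture(c)
    for l in("rest_mid","hole_square","hole_nose","nose_tip","pin","tin_mid","pot_mid","jar_mid","palette_knife_grip"):
        for r in models.spot_point(c,l)[:4]:
            P=w(c,r["location"])
            if (np.hypot(P[0]-.49,P[1]+.1)<.15 or l in("tin_mid","pot_mid","jar_mid","palette_knife_grip")) and r["score"]>.4: print(c,l,round(r["score"],2),P)
    o=(px(c,np.array([.49,-.1,.06]))-[50,50]).astype(int)
    out.append(cv2.resize(a[o[1]:o[1]+100,o[0]:o[0]+100],(400,400),interpolation=2))
cv2.imwrite("pics/s10.png",np.hstack(out))
E
```

```text
26.05 [0.493  0.1031 0.1797] 0.08531208053095098 [ 0.6749 -0.3631 -0.5913]
scene rest_mid 0.57 [ 0.4853 -0.1     0.0594]
scene hole_square 0.88 [ 0.5077 -0.1763  0.0565]
scene hole_nose 0.82 [ 0.4705 -0.0714  0.0599]
scene nose_tip 0.73 [ 0.452  -0.0048  0.0609]
scene pin 0.94 [ 0.5101 -0.1738  0.0776]
scene tin_mid 0.78 [0.6158 0.4583 0.0537]
scene pot_mid 0.83 [0.7264 0.2199 0.0526]
scene jar_mid 0.79 [ 0.4886 -0.4536  0.0512]
scene palette_knife_grip 0.79 [0.3856 0.4336 0.0141]
top rest_mid 0.74 [ 0.4803 -0.0979  0.0576]
top hole_square 0.92 [ 0.5066 -0.1737  0.0555]
top hole_nose 0.81 [ 0.4768 -0.0675  0.0547]
top pin 0.96 [ 0.5168 -0.1681  0.0767]
top tin_mid 0.6 [0.6198 0.4619 0.049 ]
top pot_mid 0.8 [0.7307 0.2173 0.0481]
top jar_mid 0.89 [ 0.4924 -0.4539  0.0414]
top palette_knife_grip 0.97 [0.3879 0.4399 0.0073]
```

View pics/s10.png

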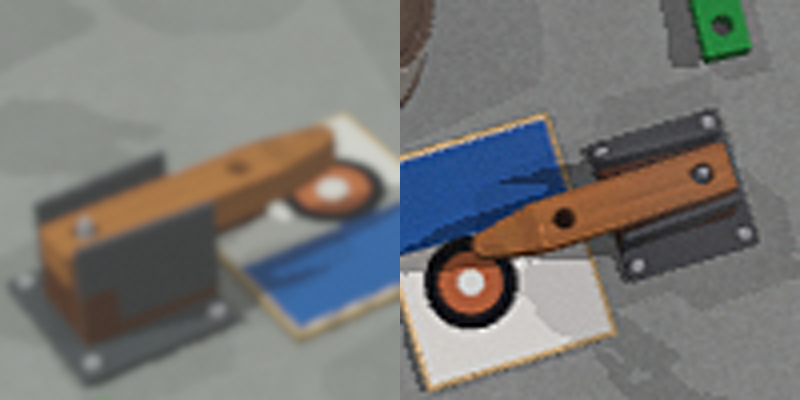

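The pin tip shows up through the square-end hole at scene crop (87,228) and top crop (703,173). The bar is level and down between the cheeks, with its nose over the painting. The arm is clear, so I'm handing in.

```bash
python3 -c "
from rig import ctrl,job_done
print(job_done(),ctrl.state()['clock'])"
```

```text
the job is handed in; nothing more can be done
the job is handed in; nothing more can be done
```

The hand rest is refitted turned end for end, and the job is handed in. I lifted the wooden bar off the pin, laid it flat on the bare bench and let go. I then regripped it nearer the nose, turned it about 180° and lowered it with the square-end hole over the pin. The last clock reading before hand-in was 26 s, against the 61 s limit.

**Problem on the way:** my first grip closed on nothing, because the real fingertips sit about 37.5 mm short of the reported TCP. I confirmed that with a light 10 N touch on the bare bench and corrected for it from then on. The measured wrist force was never above about 10 N at the end of any move.

**Last checks:**
- **Fit:** the pin shows through the square-end hole, and the nose reaches out over the painting.
- **Height:** the bar's middle reads 57.6–59.4 mm up, and it should be 57 mm. Seating contact came at the expected height.
- **Other things:** the tin, jar and knife read within about 8 mm of where they started. The pot's start position was poorly measured, so I can only say it looks unmoved.
- **Painting:** I saw no contact with it at any point.
- **Disagreement:** the two cameras differ by up to 7 mm on the pin and by 3–5 mm on the bar's middle, roughly in line with their stated accuracy.

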